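# Pump up the airbrush tank until its pin stands fully out

### The arm

A 6-joint arm with a two-finger parallel gripper is mounted at the origin on a cart in front of the work surface, level with it; the furniture and walls round the work are solid. World frame = base frame: x ahead of the robot, y to its left, z up, the work surface at z = 0. Lengths are in m, angles in rad, forces in N, time in s.
With the tool pointing down it reaches from about 0.325 to 0.925 m from the base axis. Payload 3.1 kg.
Tool frame: the origin (TCP) lies midway between the tips of the shut fingers; the grasp point (between the pads) lies 19 mm behind it; z points along the fingers, y is the direction in which the jaws open and shut (so a half turn about z gives the same grasp; the last joint's range is limited). The gripper opens to 85 mm and grips with 20 to 120 N. Pads are 22 mm wide; open, the fingers measure 114 mm over their backs; the gripper's body (76 mm by 85 mm) begins 54 mm behind the grasp point. The pads swing forward as they close: fully open they stand 13 mm farther back than shut.
Start: joints at [-0.112, 0.217, 1.613, -0, 1.311, -0.112], TCP at [0.625, 0, 0.231] pointing down, gripper open.
Joint ranges: [-2.75, 2.75], [-0.78, 2.1], [0.31, 2.55], [-1.13, 4.27], [0.13, 2.63], [-2.58, 2.58]. Speed limits (rad/s): [2.79, 2.79, 3.14, 3.14, 3.14, 3.14].

### API

Orientations are given as a rotation vector (axis times angle).
In Python, from cell import ctrl gives the robot as it stands. The module is installed in compiled form; this text tells all that it offers.
- The arm moves only by the shell command python3 -m jog 'ROWS' [OPENING] [FORCE]. ROWS is JSON, a list of rows, each a list of 6 numbers: the shift along the tool's x, y, z in cm, then the turn, a rotation vector about the tool's x, y, z in degrees. A call has exactly 8 rows; each row shifts and turns the commanded pose from where the row before left it, along the tool's axes as they then stand; what a row does not reach is not made up. A row lasts 1/8 s, in which the tool goes at most 62.5 mm and 10.7 degrees, less where a joint would pass 70% of its speed; a pose out of reach is approached as far as the arm can. A call is refused whole if a number of a shift passes 6.25 or a number of a turn 10.7, either way. A call with a gripper value outside its range is refused whole. OPENING is the closure, from 0 (fully open) to 1 (shut), set as the call begins (- or left out, the last holds). The fingers move at their own pace and stop on an object; FORCE is the grip in N (left out, the last holds). Time passes only in rows, so rows that do not move let the fingers close, or fill a call up. It gives the time, the measured TCP pose, the force and the opening at its end, in the units of the state.
- ctrl.read_state(): the state, without advancing time (a new reading comes with each control period).
- ctrl.capture(name): name is "scene" or "side" or "wrist"; returns a dict with "img" (480x640x3 uint8, red, green, blue), "K" (3x3 intrinsics, pixels), "world_from_camera" (4x4, takes a point from camera to world coordinates); the wrist camera has in their place "tool_from_camera" (4x4, takes a point from camera to tool coordinates, whose origin is the TCP and whose axes are the flange's). Camera axes: x right, y down, z forward; pixel columns grow to the right and rows downward; lengths in m; the calibration is good to about 2 mm. A picture is of the moment at which its call begins: read the wrist's pose just before it. There is no depth.
- ctrl.hand_in(): hands the job in, once; it reports no verdict.
The state is a dict: "clock": time; "joint_pos": joint angles; "joint_vel": joint speeds; "joint_efforts": joint torques, N m; "tool_pos": TCP position; "tool_rot": TCP orientation; "contact_force": force on the tool from outside, world axes, zero at the start; "wrist_torque": the same for the moment, N m; "grip_width": opening from 0.0 (shut) to 1.0 (fully open).
Only numpy, scipy, OpenCV 4.12 (cv2) and the standard library are available. Lean on these libraries where they do the work, as an engineer would, in place of code of your own. Each camera call takes 0.05 s, during which the arm holds its last target.

### The job

Charge the airbrush's hand pump: with the fingertips, press its black palm button down and let it spring back up, again and again in full strokes, until the red indicator pin on the blue tank stands fully out and its green foot band shows. Only press: pinch and lift nothing, keep off the pin, do not ram the button or shift the pump, and leave the things around it where they are. Finish with the button up again and the hand away.

Things in the scene. Friction and masses are not known exactly. Their poses are not given: they have to be found in the camera images.
- pump: hand pump for an airbrush, loose on four rubber feet, 2.2 kg: dark steel base plate 125x200x12 mm; on it an upright aluminium pump barrel (42 mm across, black cap with top at 118 mm) at y = +45 mm, and a blue air tank (82 mm across, domed top with a brass boss whose top is at 90 mm) at y = -43 mm. Origin on the table under the plate's centre, z up, y along the plate from tank to barrel.
- plunger_top (a point): centre of the top of the black mushroom-shaped palm button above the barrel, the place to press; the button is 44 mm across with a nearly flat top, and this point, 178 mm above the table when up, moves with it
- plunger (a joint): travel of the palm button: 0 up (rest), grows as it is pressed straight down, stop at 0.032 m. A spring returns it: 3 to 4 N at the top, about 11 N at the bottom, 2 to 4 N more on the part of the stroke that drives the pin. A stroke counts fully if it goes down past about 29 mm and the button then comes back up to under about 4 mm
- pin_part: the red indicator pin, 11 mm across, in the brass boss on top of the blue tank; its bottom 6 mm is a green band that comes out of the boss only at the end. Not to be touched; origin on the pin's axis, level with the boss's top (90 mm above the table) when the pin is in, and rising with it; its top is 9 mm above that
- pin_rise (a joint): how far the pin has come out: 0 in (9 mm of red dome still shows), 0.030 to 0.032 m fully out (green band bare; over 0.0285 counts). Each full stroke of the button raises it about 6 mm, the first one 2 to 8 mm; it stays where it is while the button returns, and strokes after it is fully out do nothing
- ink_red: round dark red ink bottle with white cap, 43 mm across, 60 mm tall; a loose bystander, not to be moved; origin under its centre
- ink_black: square black ink bottle with black cap, 44 mm across, 57 mm tall; a loose bystander, not to be moved; origin under its centre
- glue: standing glue stick, yellow with a blue cap, 26 mm across, 89 mm tall; a loose bystander, not to be moved; origin under its centre
- tube: lying paint tube with a brown band, 36x105x23 mm; a loose bystander, not to be moved; origin under its centre
- tape: brown roll of tape lying flat, 90 mm across, 48 mm tall; a loose bystander, not to be moved; origin under its centre
- plunger_part: the black palm button itself, 44 mm across; origin on its axis 18 mm below its top
Not all that is in view belongs to the job. There is more than one size of the pump; the job needs the larger.

How it is judged:
By the outcome, as a careful person would: the job done as asked, in the order asked, and still so for the second after the job is handed in, with the robot touching nothing.
It also fails if it takes over 45 s, if anything falls off the work surface, if the arm or the gripper's body presses on something with over 40 N, if the wrist force passes 120 N, or if a joint passes its speed limit or range.

## Working session

There is one attempt and no reset: what is moved stays moved. The work goes in short steps, Python scripts to look and compute and a shell command to move; the robot and the scene stay as the last step left them, time stands still between calls to the robot, and variables do not carry over. Pictures are saved under pics/ and viewed, and the job is handed in when it is done.

```bash
mkdir -p pics; cat > h.py <<'E'
import numpy as np,cv2
from cell import ctrl
from scipy.spatial.transform import Rotation as R
def snap(n,f):
    s=ctrl.read_state(); c=ctrl.capture(n); cv2.imwrite('pics/'+f,c['img'][:,:,::-1])
    if n=='wrist':
        T=np.eye(4);T[:3,:3]=R.from_rotvec(s['tool_rot']).as_matrix();T[:3,3]=s['tool_pos'];W=T@c['tool_from_camera']
    else: W=c['world_from_camera']
    return c['img'],np.array(c['K']),np.array(W)
def ray(K,W,u,v):
    d=W[:3,:3]@np.linalg.inv(K)@[u,v,1]; return W[:3,3],d/np.linalg.norm(d)
def onplane(K,W,u,v,z):
    o,d=ray(K,W,u,v); return o+d*(z-o[2])/d[2]
def tri(a,b):
    A=[];B=[]
    for o,d in (a,b):
        P=np.eye(3)-np.outer(d,d);A.append(P);B.append(P@o)
    return np.linalg.lstsq(np.vstack(A),np.hstack(B),rcond=None)[0]
def proj(K,W,p):
    q=np.linalg.inv(W)@[*p,1]; q=K@q[:3]; return q[:2]/q[2]
E
python3 - <<'E'
from h import *
for n in('scene','side','wrist'):
    i,K,W=snap(n,n+'0.png'); np.savez(n+'0.npz',K=K,W=W); print(n,W.round(3).tolist(),K[0,0])
print(ctrl.read_state())
E
```

```text
scene [[-0.876, -0.286, 0.389, 0.111], [-0.483, 0.519, -0.705, 1.156], [-0.0, -0.806, -0.592, 0.856], [0.0, 0.0, 0.0, 1.0]] 584.8882678847809
side [[0.993, -0.061, 0.097, 0.488], [-0.114, -0.432, 0.895, -0.504], [-0.013, -0.9, -0.436, 0.512], [0.0, 0.0, 0.0, 1.0]] 473.2393679121722
wrist [[1.0, 0.001, -0.001, 0.625], [0.0, -0.96, -0.279, 0.071], [-0.001, 0.279, -0.96, 0.372], [0.0, 0.0, 0.0, 1.0]] 345.6497202128448
{'clock': 0.15, 'joint_pos': array([-1.12202016e-01,  2.17601200e-01,  1.61458911e+00,  1.35331555e-06,
        1.31128558e+00, -1.12207528e-01]), 'joint_vel': array([ 0.00091586, -0.00419535, -0.00463159,  0.00240522,  0.00063376,
        0.00037904]), 'joint_efforts': array([-7.99202871e-05, -3.97448480e+01, -3.04417098e+01, -1.00294717e-04,
        5.82056644e-03,  2.66571755e-05]), 'tool_pos': array([6.24371909e-01, 9.20900613e-05, 2.30243315e-01]), 'tool_rot': array([-2.22039365e+00, -2.22040511e+00,  1.84191398e-03]), 'contact_force': array([0.49465039, 0.52873206, 0.5661129 ]), 'wrist_torque': array([-0.0382255 , -0.00438372,  0.03506427]), 'grip_width': 1.0032732776493922}
```

View pics/scene0.png

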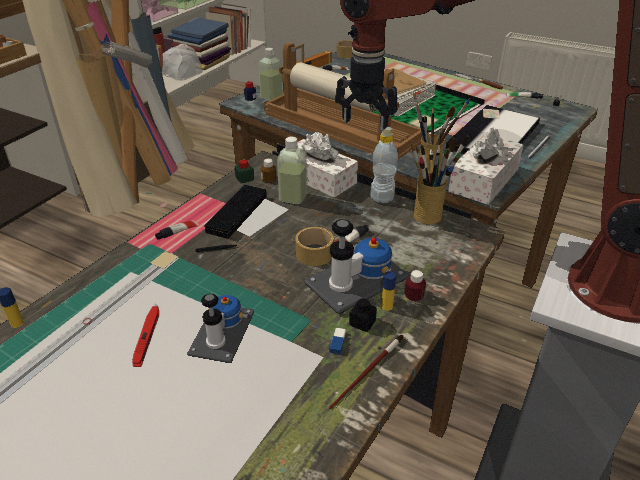

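View pics/side0.png

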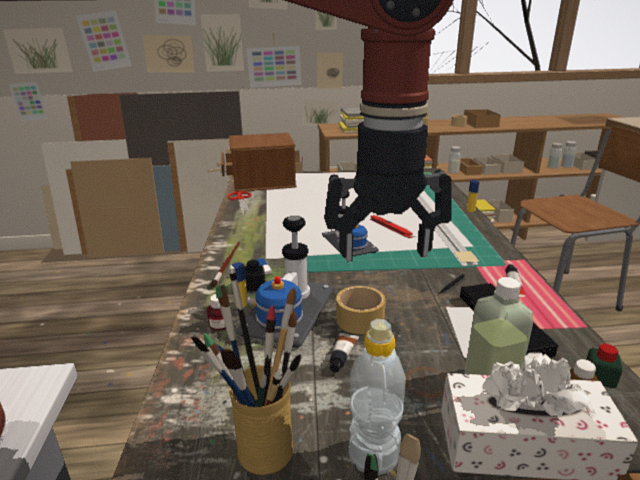

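View pics/wrist0.png

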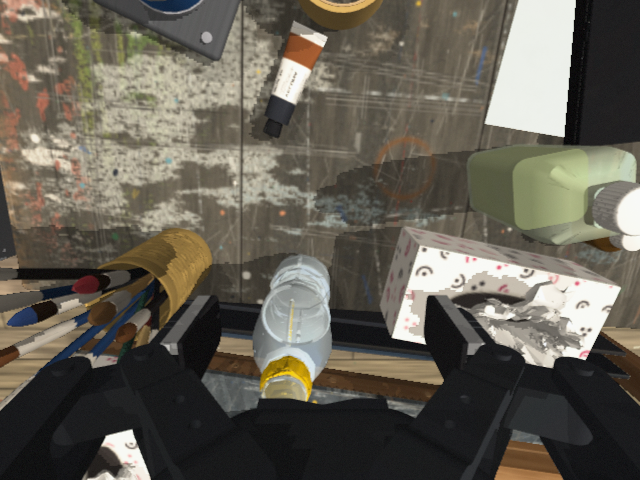

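The larger pump shows its button at about (342,226) in scene and (294,222) in side. Its red pin is at about (374,241) in scene. The small pump stands on the paper. Next I measure both by blobs.

```bash
python3 - <<'E'
from h import *
for n,(u0,v0,u1,v1) in (('scene',(290,205,440,310)),('side',(215,200,330,345))):
    im=cv2.imread(f'pics/{n}0.png')[v0:v1,u0:u1]
    s=800/(u1-u0); s=min(s,600/(v1-v0)); cv2.imwrite(f'pics/{n}0z.png',cv2.resize(im,None,fx=s,fy=s,interpolation=cv2.INTER_CUBIC)); print(n,s)
E
```

```text
scene 5.333333333333333
side 4.137931034482759
```

View pics/scene0z.png

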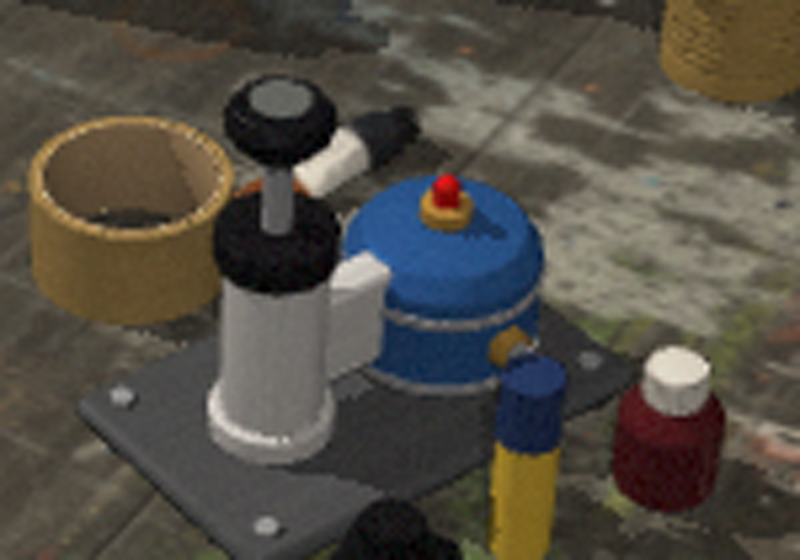

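View pics/side0z.png

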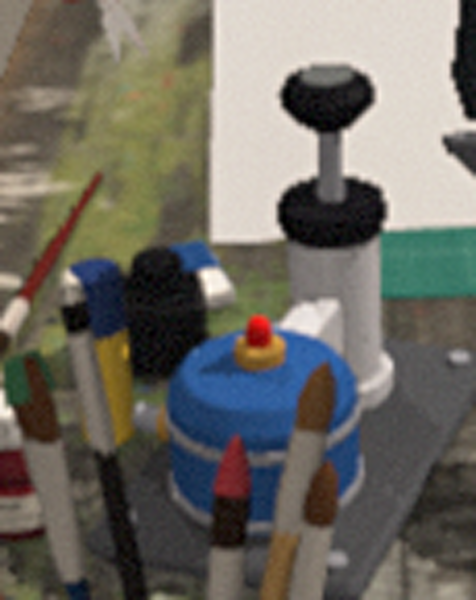

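The light disc on the button top is centred at scene (342.5,223.4) and side (294.3,218.4). The red pin is at scene (373.8,240) and side (277.6,279.7).

```bash
python3 - <<'E'
from h import *
L={n:np.load(n+'0.npz') for n in('scene','side')}
s,d=L['scene'],L['side']
def t(a,b,z):
    ra,rb=ray(s['K'],s['W'],*a),ray(d['K'],d['W'],*b); p=tri(ra,rb)
    print(p.round(4),onplane(s['K'],s['W'],*a,z).round(4),onplane(d['K'],d['W'],*b,z).round(4)); return p
b=t((342.5,223.4),(294.3,218.4),.178); p=t((373.8,240.2),(277.6,279.7),.096)
print(np.linalg.norm((b-p)[:2]))
f=lambda u,v:(u/5.333+290,v/5.333+205)
for n,q,z in (('bolt',(122,396),.012),('bolt',(267,526),.012),('bolt',(590,360),.012),('glue',(532,372),.089),('red',(678,365),.06),('tape',(130,180),.048),('black',(395,520),.057)): print(n,onplane(s['K'],s['W'],*f(*q),z).round(3))
E
```

```text
[0.5292 0.2964 0.1763] [0.5272 0.2989 0.178 ] [0.5299 0.2935 0.178 ]
[0.4917 0.2174 0.0955] [0.4903 0.2182 0.096 ] [0.4926 0.2172 0.096 ]
0.0875133637081669
bolt [0.59  0.309 0.012]
bolt [0.503 0.349 0.012]
bolt [0.43  0.195 0.012]
glue [0.418 0.299 0.089]
red [0.381 0.235 0.06 ]
tape [0.636 0.22  0.048]
black [0.442 0.366 0.057]
```

The measurements agree with the given sizes: button height 176 mm and button-to-pin distance 87.5 mm (given 88). I'll move over the button with the fingers shut, a little high.

```bash
python3 -m jog '[[1,-0.3,-2,0,0,0],[4.1,-1.3,-1,0,0,0],[4.1,-1.3,0,0,0,0],[4.1,-1.3,0,0,0,0],[4.1,-1.3,0,0,0,0],[4.1,-1.3,0,0,0,0],[4.1,-1.3,0,0,0,0],[4.0,-1.4,0,0,0,0]]' 1 20
python3 - <<'E'
from h import *
for n in('scene','side','wrist'):
    i,K,W=snap(n,n+'1.png'); np.savez(n+'1.npz',K=K,W=W)
s=ctrl.read_state();print(s['tool_pos'],s['tool_rot'],s['contact_force'],s['grip_width'])
E
```

```text
clock: 1.15
tool_pos: [0.5295, 0.2981, 0.2632]
tool_rot: [2.221, 2.222, 0.003]
contact_force: [0.7, -0.4, -0.7]
grip_width: -0.002
[0.52918484 0.29844962 0.2629217 ] [2.2167671  2.22552275 0.00272165] [-0.77248163 -0.50739177 -0.02077018] 0.000669612383037046
```

View pics/wrist1.png

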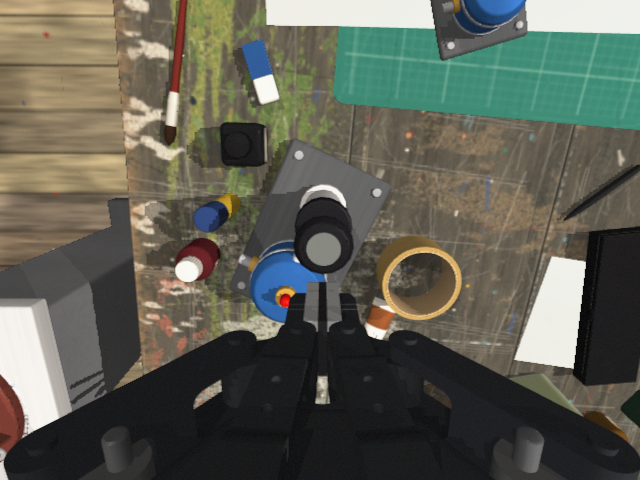

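View pics/side1.png

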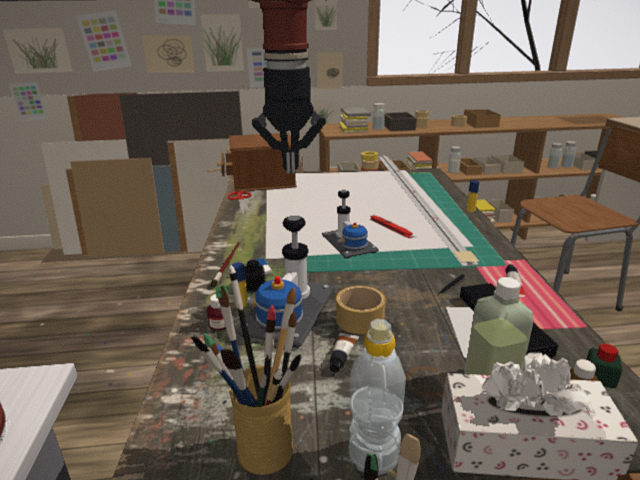

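The wrist view shows the button's light disc at (323,248). The fingers' tips are at about (322,285), and the pin is at (286,300), clear of them. Next I check the disc's position in the wrist view.

```bash
python3 - <<'E'
from h import *
d=np.load('wrist1.npz');K,W=d['K'],d['W']
im=cv2.imread('pics/wrist1.png').astype(int)
m=((im.min(2)>70)&(im.max(2)-im.min(2)<40)).astype(np.uint8)
n,l,s,c=cv2.connectedComponentsWithStats(m)
for k in range(1,n):
    if abs(c[k][0]-323)<12 and abs(c[k][1]-248)<12 and s[k][4]>100: print(c[k],s[k],onplane(K,W,*c[k],.178))
print(onplane(K,W,323,248,.178), proj(K,W,ctrl.read_state()['tool_pos']))
E
```

```text
[323.15021459 248.76180258] [306 232  35  34 932] [0.5302003  0.29871253 0.178     ]
[0.53009342 0.29926297 0.178     ] [321.83876774 306.46300985]
```

All three views agree within 2 mm: the button is at about (0.530,0.298), and the TCP is over it. I'll descend to just above, then touch.

```bash
python3 -m jog '[[0,0,1,0,0,0],[0,0,1.5,0,0,0],[0,0,1.5,0,0,0],[0,0,1.5,0,0,0],[0,0,1.2,0,0,0],[0,0,0.8,0,0,0],[0,0,0.2,0,0,0],[0,0,0,0,0,0]]'
python3 -m jog '[[0,0,0.2,0,0,0],[0,0,0.2,0,0,0],[0,0,0.2,0,0,0],[0,0,0.2,0,0,0],[0,0,0.2,0,0,0],[0,0,0.2,0,0,0],[0,0,0,0,0,0],[0,0,0,0,0,0]]'
python3 -c "
from h import *
for n in('scene','side'): snap(n,n+'2.png')
a=cv2.imread('pics/scene2.png')[170:320,260:460];b=cv2.imread('pics/side2.png')[150:300,200:400]
cv2.imwrite('pics/z2.png',cv2.resize(np.hstack([a,b]),None,fx=2,fy=2,interpolation=cv2.INTER_CUBIC))
for i in range(1): print(ctrl.read_state()['contact_force'],ctrl.read_state()['tool_pos'])"
```

```text
clock: 2.3
tool_pos: [0.5303, 0.2962, 0.1846]
tool_rot: [2.221, 2.221, 0.001]
contact_force: [-0.2, -0.4, 0.7]
grip_width: -0.005
clock: 3.3
tool_pos: [0.5301, 0.2961, 0.1725]
tool_rot: [2.221, 2.221, 0.001]
contact_force: [-0.2, -0.6, 3.4]
grip_width: 0.005
[-1.67935205 -0.62565033  3.53556097] [0.5301062  0.29609123 0.17248044]
```

View pics/z2.png

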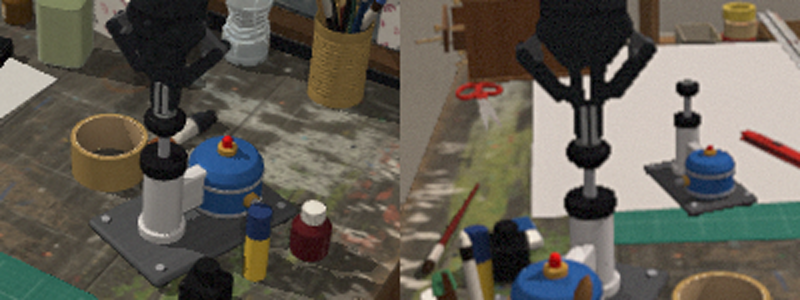

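The fingertips are centred on the button and press it about 5 mm at 3.5 N. I continue the first stroke to about 29.5 mm and read the force.

```bash
python3 -m jog '[[0,0,0.4,0,0,0],[0,0,0.4,0,0,0],[0,0,0.4,0,0,0],[0,0,0.4,0,0,0],[0,0,0.4,0,0,0],[0,0,0.4,0,0,0],[0,0,0,0,0,0],[0,0,0,0,0,0]]'
```

```text
clock: 4.4
tool_pos: [0.5303, 0.2961, 0.1497]
tool_rot: [2.221, 2.221, 0.001]
contact_force: [-3.4, -1.9, 10.2]
grip_width: 0.002
```

```bash
python3 -m jog '[[0,0,0.1,0,0,0],[0,0,0.05,0,0,0],[0,0,0,0,0,0],[0,0,0,0,0,0],[0,0,0,0,0,0],[0,0,0,0,0,0],[0,0,0,0,0,0],[0,0,0,0,0,0]]'
```

```text
clock: 5.4
tool_pos: [0.5303, 0.2962, 0.1484]
tool_rot: [2.221, 2.221, 0.001]
contact_force: [-3.2, -2.1, 10.1]
grip_width: 0.001
```

```bash
python3 -m jog '[[0,0,0.1,0,0,0],[0,0,0.03,0,0,0],[0,0,-0.4,0,0,0],[0,0,-0.7,0,0,0],[0,0,-0.8,0,0,0],[0,0,-0.8,0,0,0],[0,0,-0.7,0,0,0],[0,0,-0.1,0,0,0]]'
python3 -c "
from h import *
snap('wrist','w3.png')
for n in('scene','side'): snap(n,n+'3.png')
a=cv2.imread('pics/scene3.png')[170:320,260:460];b=cv2.imread('pics/side3.png')[200:350,200:400]
cv2.imwrite('pics/z3.png',cv2.resize(np.hstack([a,b]),None,fx=2,fy=2,interpolation=cv2.INTER_CUBIC))
s=ctrl.read_state();print(s['contact_force'],s['tool_pos'],s['clock'])"
```

```text
clock: 6.4
tool_pos: [0.53, 0.2959, 0.1802]
tool_rot: [2.221, 2.221, 0.0]
contact_force: [-0.2, -0.1, -0.8]
grip_width: -0.001
[ 0.05045387 -0.05327101 -0.11615187] [0.5294874  0.29576549 0.17944073] 6.55
```

View pics/z3.png

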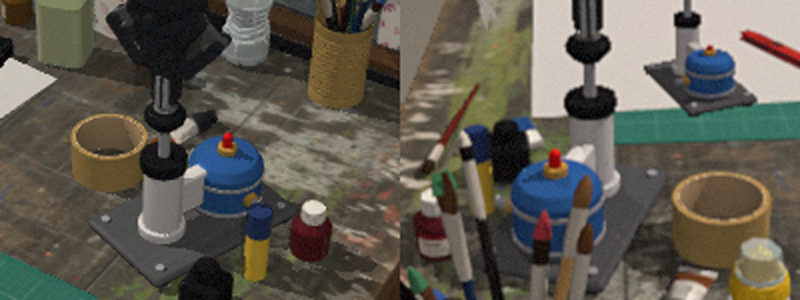

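The pin has risen slightly (scene crop about (228,140)) and the pump hasn't moved. Second stroke follows: the same 3.5 cm down with a short settle, then up.

```bash
python3 -m jog '[[0,0,0.3,0,0,0],[0,0,0.6,0,0,0],[0,0,0.7,0,0,0],[0,0,0.7,0,0,0],[0,0,0.7,0,0,0],[0,0,0.4,0,0,0],[0,0,0.1,0,0,0],[0,0,0,0,0,0]]'
python3 -m jog '[[0,0,-0.3,0,0,0],[0,0,-0.6,0,0,0],[0,0,-0.7,0,0,0],[0,0,-0.7,0,0,0],[0,0,-0.7,0,0,0],[0,0,-0.4,0,0,0],[0,0,-0.1,0,0,0],[0,0,0,0,0,0]]'
python3 -c "
from h import *
for n in('scene','side'): snap(n,n+'4.png')
a=cv2.imread('pics/scene4.png')[170:320,260:460];b=cv2.imread('pics/side4.png')[200:350,200:400]
cv2.imwrite('pics/z4.png',cv2.resize(np.hstack([a,b]),None,fx=2,fy=2,interpolation=cv2.INTER_CUBIC))
s=ctrl.read_state();print(s['contact_force'],s['tool_pos'],s['clock'])"
```

```text
clock: 7.55
tool_pos: [0.53, 0.296, 0.1472]
tool_rot: [2.221, 2.222, -0.001]
contact_force: [-4.4, -2.2, 10.5]
grip_width: 0.0
clock: 8.55
tool_pos: [0.5297, 0.2959, 0.1797]
tool_rot: [-2.221, -2.221, 0.001]
contact_force: [0.6, -0.4, 0.2]
grip_width: -0.0
[0.29783857 0.08747893 0.05454438] [0.52970374 0.29586526 0.17973756] 8.65
```

View pics/z4.png

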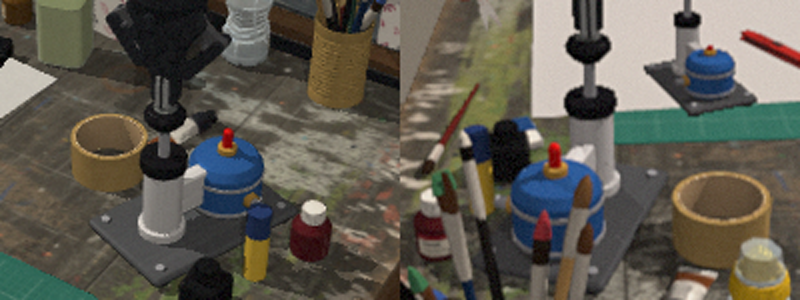

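The pin is higher again and stands clear of the fingers. Two more strokes, then another look.

```bash
python3 -m jog '[[0,0,0.3,0,0,0],[0,0,0.6,0,0,0],[0,0,0.7,0,0,0],[0,0,0.7,0,0,0],[0,0,0.7,0,0,0],[0,0,0.4,0,0,0],[0,0,0.1,0,0,0],[0,0,0,0,0,0]]'
python3 -m jog '[[0,0,-0.3,0,0,0],[0,0,-0.6,0,0,0],[0,0,-0.7,0,0,0],[0,0,-0.7,0,0,0],[0,0,-0.7,0,0,0],[0,0,-0.4,0,0,0],[0,0,-0.1,0,0,0],[0,0,0,0,0,0]]'
python3 -m jog '[[0,0,0.3,0,0,0],[0,0,0.6,0,0,0],[0,0,0.7,0,0,0],[0,0,0.7,0,0,0],[0,0,0.7,0,0,0],[0,0,0.4,0,0,0],[0,0,0.1,0,0,0],[0,0,0,0,0,0]]'
python3 -m jog '[[0,0,-0.3,0,0,0],[0,0,-0.6,0,0,0],[0,0,-0.7,0,0,0],[0,0,-0.7,0,0,0],[0,0,-0.7,0,0,0],[0,0,-0.4,0,0,0],[0,0,-0.1,0,0,0],[0,0,0,0,0,0]]'
python3 -c "
from h import *
for n in('scene','side'): snap(n,n+'5.png')
a=cv2.imread('pics/scene5.png')[170:320,260:460];b=cv2.imread('pics/side5.png')[200:350,200:400]
cv2.imwrite('pics/z5.png',cv2.resize(np.hstack([a,b]),None,fx=2,fy=2,interpolation=cv2.INTER_CUBIC))
s=ctrl.read_state();print(s['contact_force'],s['tool_pos'],s['clock'])"
```

```text
clock: 9.65
tool_pos: [0.5303, 0.2961, 0.1474]
tool_rot: [2.221, 2.221, 0.0]
contact_force: [-3.4, -2.7, 11.1]
grip_width: -0.0
clock: 10.65
tool_pos: [0.5296, 0.2959, 0.1796]
tool_rot: [-2.221, -2.221, 0.002]
contact_force: [0.3, -0.7, -0.4]
grip_width: -0.0
clock: 11.65
tool_pos: [0.5302, 0.2961, 0.1473]
tool_rot: [2.221, 2.222, -0.0]
contact_force: [-3.8, -2.6, 10.1]
grip_width: 0.002
clock: 12.65
tool_pos: [0.5297, 0.2959, 0.1797]
tool_rot: [-2.221, -2.221, 0.001]
contact_force: [0.2, -0.5, -0.5]
grip_width: -0.001
[-0.11271539 -0.66735466 -0.1364583 ] [0.52966588 0.29586745 0.17972891] 12.75
```

View pics/z5.png

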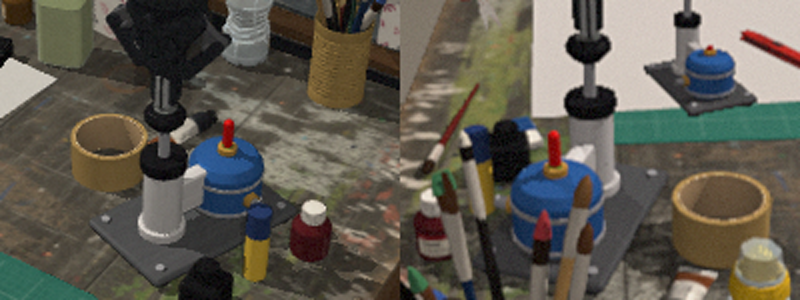

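The pin stands about 20 mm out with no green showing yet. Two more strokes.

```bash
python3 -m jog '[[0,0,0.3,0,0,0],[0,0,0.6,0,0,0],[0,0,0.7,0,0,0],[0,0,0.7,0,0,0],[0,0,0.7,0,0,0],[0,0,0.4,0,0,0],[0,0,0.1,0,0,0],[0,0,0,0,0,0]]'
python3 -m jog '[[0,0,-0.3,0,0,0],[0,0,-0.6,0,0,0],[0,0,-0.7,0,0,0],[0,0,-0.7,0,0,0],[0,0,-0.7,0,0,0],[0,0,-0.4,0,0,0],[0,0,-0.1,0,0,0],[0,0,0,0,0,0]]'
python3 -m jog '[[0,0,0.3,0,0,0],[0,0,0.6,0,0,0],[0,0,0.7,0,0,0],[0,0,0.7,0,0,0],[0,0,0.7,0,0,0],[0,0,0.4,0,0,0],[0,0,0.1,0,0,0],[0,0,0,0,0,0]]'
python3 -m jog '[[0,0,-0.3,0,0,0],[0,0,-0.6,0,0,0],[0,0,-0.7,0,0,0],[0,0,-0.7,0,0,0],[0,0,-0.7,0,0,0],[0,0,-0.4,0,0,0],[0,0,-0.1,0,0,0],[0,0,0,0,0,0]]'
python3 -c "
from h import *
for n in('scene','side'): snap(n,n+'6.png')
a=cv2.imread('pics/scene6.png')[200:275,330:430];b=cv2.imread('pics/side6.png')[240:315,230:330]
cv2.imwrite('pics/z6.png',cv2.resize(np.hstack([a,b]),None,fx=4,fy=4,interpolation=cv2.INTER_CUBIC))
s=ctrl.read_state();print(s['contact_force'],s['tool_pos'],s['clock'])"
```

```text
clock: 13.75
tool_pos: [0.5303, 0.2961, 0.1474]
tool_rot: [2.221, 2.221, 0.0]
contact_force: [-2.7, -2.1, 10.3]
grip_width: -0.001
clock: 14.75
tool_pos: [0.5297, 0.2959, 0.1797]
tool_rot: [-2.221, -2.221, 0.002]
contact_force: [0.7, -0.0, 0.6]
grip_width: -0.005
clock: 15.75
tool_pos: [0.5302, 0.2961, 0.1472]
tool_rot: [2.221, 2.222, -0.0]
contact_force: [-3.7, -2.6, 10.3]
grip_width: -0.002
clock: 16.75
tool_pos: [0.5297, 0.2959, 0.1797]
tool_rot: [-2.221, -2.221, 0.001]
contact_force: [-0.1, -0.7, -0.5]
grip_width: 0.003
[-0.07687906 -0.22795839 -0.05069734] [0.529641   0.29590026 0.17969662] 16.85
```

View pics/z6.png

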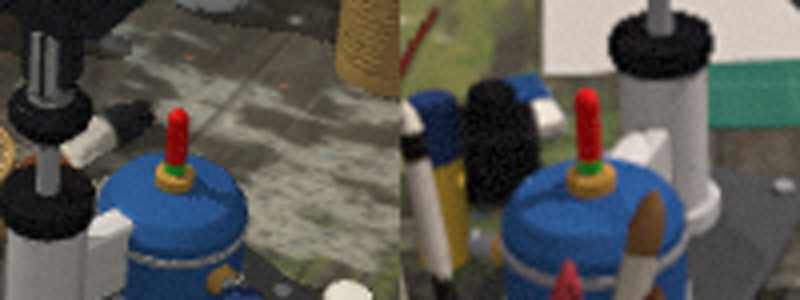

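The green band now shows at the foot. Further strokes are harmless, so I do one more and measure the pin's top.

```bash
python3 -m jog '[[0,0,0.3,0,0,0],[0,0,0.6,0,0,0],[0,0,0.7,0,0,0],[0,0,0.7,0,0,0],[0,0,0.7,0,0,0],[0,0,0.4,0,0,0],[0,0,0.1,0,0,0],[0,0,0,0,0,0]]'
python3 -m jog '[[0,0,-0.3,0,0,0],[0,0,-0.6,0,0,0],[0,0,-0.7,0,0,0],[0,0,-0.7,0,0,0],[0,0,-0.7,0,0,0],[0,0,-0.4,0,0,0],[0,0,-0.1,0,0,0],[0,0,0,0,0,0]]'
python3 -c "
from h import *
r={}
for n in('scene','side'): r[n]=snap(n,n+'7.png')
a=cv2.imread('pics/scene7.png')[200:275,330:430];b=cv2.imread('pics/side7.png')[240:315,230:330]
cv2.imwrite('pics/z7.png',cv2.resize(np.hstack([a,b]),None,fx=4,fy=4,interpolation=cv2.INTER_CUBIC))
s=ctrl.read_state();print(s['contact_force'],s['tool_pos'],s['clock'])
for k in '0','3','4','5','6','7':
  T=[]
  for n,(u0,v0,u1,v1) in(('scene',(360,215,390,250)),('side',(265,250,290,290))):
    h=cv2.imread(f'pics/{n}{k}.png').astype(int)[v0:v1,u0:u1]
    for nm,m in(('red',(h[...,2]>120)&(h[...,1]<70)&(h[...,0]<70)),('green',(h[...,1]>80)&(h[...,2]<90)&(h[...,0]<90))):
      y,x=np.nonzero(m)
      if nm=='red':
        top=y.min();T.append(ray(r[n][1],r[n][2],x[y<top+4].mean()+u0,top+v0-.5))
      print(k,n,nm,len(x),(y.min()+v0,y.max()+v0) if len(x) else '')
  print(k,'top',tri(*T).round(4))
"
```

```text
clock: 17.85
tool_pos: [0.5303, 0.2961, 0.1473]
tool_rot: [2.221, 2.221, 0.001]
contact_force: [-4.6, -2.0, 10.0]
grip_width: -0.0
clock: 18.85
tool_pos: [0.5296, 0.2959, 0.1796]
tool_rot: [-2.221, -2.221, 0.002]
contact_force: [-0.8, -0.4, 0.6]
grip_width: 0.001
[-0.26309298  0.27169993  0.19473305] [0.5296333  0.29585006 0.17970406] 18.95
0 scene red 19 (np.int64(238), np.int64(243))
0 scene green 28 (np.int64(215), np.int64(243))
0 side red 34 (np.int64(277), np.int64(283))
0 side green 18 (np.int64(259), np.int64(279))
0 top [0.4924 0.2181 0.1021]
3 scene red 26 (np.int64(236), np.int64(243))
3 scene green 29 (np.int64(215), np.int64(242))
3 side red 31 (np.int64(275), np.int64(283))
3 side green 49 (np.int64(259), np.int64(279))
3 top [0.4923 0.2166 0.1068]
4 scene red 26 (np.int64(234), np.int64(243))
4 scene green 31 (np.int64(216), np.int64(243))
4 side red 49 (np.int64(271), np.int64(283))
4 side green 52 (np.int64(259), np.int64(280))
4 top [0.4918 0.2187 0.1136]
5 scene red 37 (np.int64(230), np.int64(242))
5 scene green 19 (np.int64(216), np.int64(242))
5 side red 62 (np.int64(265), np.int64(282))
5 side green 54 (np.int64(259), np.int64(281))
5 top [0.4917 0.2194 0.1249]
6 scene red 45 (np.int64(227), np.int64(240))
6 scene green 43 (np.int64(215), np.int64(247))
6 side red 61 (np.int64(262), np.int64(279))
6 side green 69 (np.int64(259), np.int64(283))
6 top [0.492  0.2178 0.1316]
7 scene red 45 (np.int64(227), np.int64(240))
7 scene green 41 (np.int64(216), np.int64(243))
7 side red 70 (np.int64(262), np.int64(279))
7 side green 71 (np.int64(259), np.int64(283))
7 top [0.4921 0.2177 0.1316]
```

View pics/z7.png

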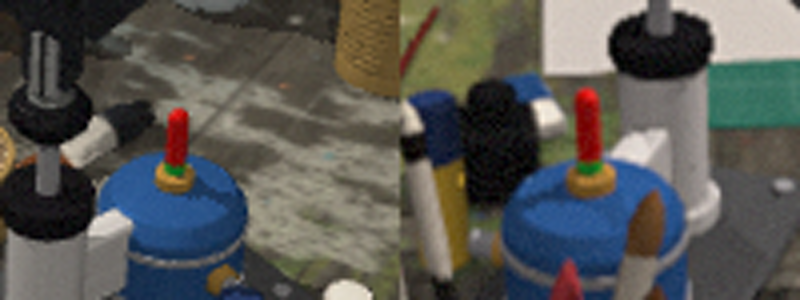

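The pin's top stands at 131.6 mm, a rise of about 30 mm. The extra stroke left it unchanged, so it is fully out. I'll retreat upwards and check.

```bash
python3 -m jog '[[0,0,-0.5,0,0,0],[0,0,-1.5,0,0,0],[0,0,-2,0,0,0],[0,0,-2,0,0,0],[0,0,-2,0,0,0],[0,0,-1.5,0,0,0],[0,0,-0.5,0,0,0],[0,0,0,0,0,0]]'
python3 -c "
from h import *
r={n:snap(n,n+'8.png') for n in('scene','side')}
a=cv2.imread('pics/scene8.png');o=cv2.imread('pics/scene0.png')
cv2.imwrite('pics/z8.png',cv2.resize(np.hstack([a[190:340,270:470],o[190:340,270:470]]),None,fx=2,fy=2))
s=ctrl.read_state();print(s['contact_force'],s['tool_pos'],s['clock'])
d=cv2.absdiff(a,o)[250:345,290:440].max(2);print((d>60).sum())
"
```

```text
clock: 19.95
tool_pos: [0.53, 0.296, 0.2806]
tool_rot: [2.221, 2.221, 0.0]
contact_force: [-1.1, 0.0, 0.0]
grip_width: 0.002
[-0.11041684 -1.02510537 -0.38064691] [0.52949586 0.29576874 0.27940634] 20.05
0
```

View pics/z8.png

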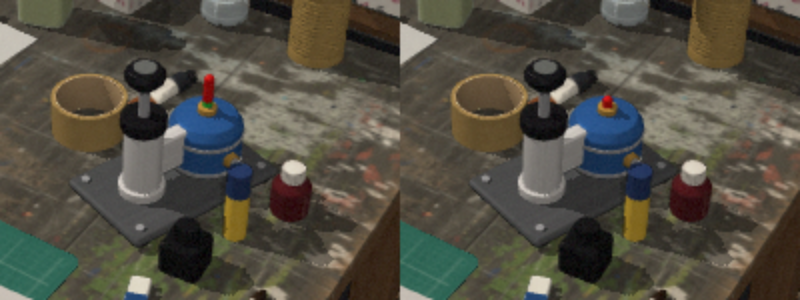

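In the after (left) and before (right) crops the button is up again and the pin is out with its green foot showing. Pump, bottles, glue, tube and tape look unchanged, and the hand is clear.

```bash
python3 -c "
from cell import ctrl
print(ctrl.hand_in())"
```

```text
the job is handed in; nothing more can be done
None
```

The pump is charged: the red pin stands fully out with its green foot band showing, and the job was handed in at about 20 s.

- **Strokes:** I pressed the larger pump's button with the shut fingertips seven times. By TCP height each stroke went about 31 mm down and returned to the top. The force readings at the bottom were about 10–11 N.
- **Pin:** Its top measured 131.6 mm above the table, a rise of about 30 mm. The seventh stroke did not change it, which means it had already reached its end.
- **Finish:** The button is back up, and the hand is about 10 cm above it with no contact force beyond sensor noise.
- **Surroundings:** Comparing before and after pictures showed no shift of the pump's base or the ink bottles and glue; the tape and tube look unmoved too.
- **Disagreements:** The views differed by up to about 5 mm on the button's position when each was cast onto its known height, and they settled to within 2 mm once combined. There were small sideways forces of 3–5 N at the bottom of each stroke, with no visible effect. No check failed.

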